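# Lock the tube clamp at the glassworker's bench

## Robot

A 7-joint arm with a two-finger parallel gripper is mounted at the origin on the work surface. World frame = base frame: x ahead of the robot, y to its left, z up, the work surface at z = 0. Lengths are in m, angles in rad, forces in N, time in s.
With the tool pointing down it reaches from about 0.4 to 0.85 m from the base axis. Payload 6.9 kg.
Tool frame: the origin (TCP) lies midway between the tips of the shut fingers; the grasp point (between the pads) lies behind it (ctrl.pinch_z is the z of the grasp point in the tool frame, in m); z points along the fingers, y is the line along which they close (so a half turn about z gives the same grasp; the last joint's range is limited). The gripper opens to 85 mm and grips with 20 to 120 N. Pads are 22 mm wide; open, the fingers measure 114 mm over their backs; the gripper's body (76 mm by 85 mm) begins 54 mm behind the grasp point. The pads swing forward as they close: fully open they stand 13 mm farther back than shut.
Start: joints at [1.282, 0.507, -0.238, 1.5, 0.126, 1.149, -0.155], TCP at [0.24, -0.577, 0.231] pointing down, gripper open.
Joint ranges: [-3.08, 3.08], [-0.24, 2.05], [-1.43, 1.35], [0, 2.5], [-1.52, 4.66], [0.17, 1.96], [-2.89, 2.89]. Speed limits (rad/s): [2.39, 2.39, 3.14, 3.14, 3.14, 3.14, 3.14].

## Interface

Orientations are given as a unit quaternion [w, x, y, z].
In Python, from station import ctrl, get_state, vision, ticket, models gives the robot as it stands. Calls block until the motion is done:
- ctrl.movep(position, orientation): joint-space move of the TCP to a pose.
- ctrl.movel(position, frame=None, max_speed=0.15): straight line of the TCP; frame=None keeps the orientation; max_speed is the mean speed in m/s.
- ctrl.set_joints(angles): joint-space move.
- ctrl.ungrasp() and ctrl.close_gripper(force=None): open the fingers fully, or close them until they stop; force is the grip in N (None keeps the last).
- ctrl.pause(seconds).
- ctrl.ik(position, orientation): joint angles nearest the present ones, or None.
- get_state(): the state.
- vision.grab_frame(name): name is "scene" or "side" or "wrist"; returns (picture, depth): 420x560x3 uint8, blue, green, red; 420x560 float32, m along the optical axis (not along the pixel's ray), 0 where there is no reading.
- vision.camera_info(name): a dict with "mtx" (3x3 intrinsics, pixels), "R" (3x3) and "t" (3): a world point X has camera coordinates R X + t; the wrist camera has in their place "hand_eye" (4x4, takes a point from camera to tool coordinates, whose origin is the TCP and whose axes are the flange's). Camera axes: x right, y down, z forward; pixel columns grow to the right and rows downward; lengths in m; the calibration is good to about 2 mm. A picture is of the moment at which its call begins: read the wrist's pose just before it. camera_info takes no time and is no camera call.
A pose or a line that the arm cannot do raises ctrl.Unreachable and nothing moves.
- ticket.close_job(): hands the job in; it is judged then, once.
Trained networks look in the newest picture that a camera, given by its name, has taken for a name from the list of things; names that differ only in an ending like _2 or _b are one class to them, and where a whole thing is asked for, a point or a joint stands for the part that bears it (a point fixed in the world has none). Each returns a list of dicts, best first, with "p" (0 to 1); they miss things now and then, are a little off and sometimes report something else, mostly with a low value. They report only what shows in the picture. A call takes as long as a camera call.
- models.recognise(camera, target): "point" ([column, row] in pixels, amid what is visible of it).
- models.masks_of(camera, target): "mask" (420x560 bool, what is visible of it) and "point" ([column, row] in pixels, amid what is visible of it).
The state is a dict: "time": time; "qpos": joint angles; "qd": joint speeds; "tau": joint torques, N m; "tcp_pos": TCP position; "eef_rot": TCP orientation; "contact_force": force on the tool from outside, world axes, zero at the start; "wrist_torque": the same for the moment, N m; "width": finger opening in m; "gripper_force": force on a finger pad.
Only numpy, scipy, OpenCV 4.12 (cv2) and the standard library are available. Lean on these libraries where they do the work, as an engineer would, in place of code of your own. Each camera call takes 0.05 s, during which the arm holds its last target. There are 200 camera calls.

## Task

Two like tube clamps stand on the glassworker's bench. On the one that holds the corked glass tube, turn the black bar knob clockwise (seen from above) until it clicks past its detent and rests at its locked stop, then let go of it. Leave the knob of the empty clamp as it is.

Things in the scene. Friction and masses are not known exactly. Their poses are not given: they have to be found in the camera images.
- tube_knob (a joint): Turn (rad) of the knob on the clamp with the tube: starts slack at 0, grows clockwise seen from above to the locked stop at 1.2 (69 degrees). Its spring detent resists with up to 0.2 N m (near 0.25 rad), nil at the crest at 0.6 rad: let go short of the crest it springs back, past it it snaps on by itself to the stop and stays.
- tube_knob_grip (a point): Grip point of that knob: on its upright turning axis, at mid-height of its bar, 112 mm above the table. The knob is a black bar 56 mm long (point's x axis), 14 mm thick (y), 30 mm tall (z, up), with a steel dot on top; the point turns with it. The bar stands 16 mm clear above the clamp's bridge.
- empty_knob_end (a point): Middle of one end of the bar of the other knob, 112 mm above the table and 28 mm from that knob's axis (the axis lies 28 mm towards the point's -x). This clamp is the same but holds no tube; its knob stands at any turn and must not be turned.
- tube_clamp: The clamp with the tube, bolted down; origin at the centre of its underside, on the knob's axis. Steel base 130 (x) x 100 (y) x 12 mm; aluminium bridge 32 x 100 mm, its top 80 mm up; under the bridge, along x, a level glass tube 22 mm thick, a cork in each end, 235 mm long over the corks, sticking out beyond the base.

How it is judged:
By the outcome, as a careful person would: the job done as asked, in the order asked, and still so for the second after the job is handed in, with the robot touching nothing.
It also fails if it takes over 32 s, if anything falls off the work surface, if the arm or the gripper's body presses on something with over 40 N, if the wrist force passes 120 N, or if a joint passes its speed limit or range.

## Working session

There is one attempt and no reset: what is moved stays moved. The work goes in short steps, each a Python script; the robot and the scene stay as the last script left them, time stands still between calls to the robot, and variables do not carry over. Pictures are saved under pics/ and viewed, at most 10 in all, crops included, and the job is handed in when it is done.

```bash
mkdir -p pics
cat > h.py <<'E'
import numpy as np, cv2
from station import ctrl, get_state, vision, ticket, models
from scipy.spatial.transform import Rotation as Ro
def quatR(q): return Ro.from_quat([q[1],q[2],q[3],q[0]]).as_matrix()
def world(cam,uv,d,st=None):
    c=vision.camera_info(cam); uv=np.atleast_2d(uv).astype(float); d=np.atleast_1d(d)
    p=np.c_[uv,np.ones(len(uv))]@np.linalg.inv(c["mtx"]).T*d[:,None]
    if cam=="wrist":
        H=np.array(c["hand_eye"]); p=p@H[:3,:3].T+H[:3,3]
        return p@quatR(st["eef_rot"]).T+np.array(st["tcp_pos"])
    return (p-np.array(c["t"]))@np.array(c["R"])
E
python3 - <<'E'
from h import *
print(get_state(), ctrl.pinch_z)
ims=[]
for cam in("scene","side"):
    im,d=vision.grab_frame(cam); np.savez(f"pics/{cam}.npz",im=im,d=d); v=im.copy()
    for t in("tube_knob_grip","empty_knob_end","tube_clamp"):
        for r in models.masks_of(cam,t)[:3]:
            m=r["mask"]&(d>0); vv,uu=np.nonzero(m)
            w=world(cam,np.c_[uu,vv],d[m])
            print(cam,t,round(r["p"],2),np.round(r["point"]),m.sum(),np.median(w,0).round(3),np.percentile(w,[2,98],axis=0).round(3).tolist())
            cv2.circle(v,tuple(int(x) for x in r["point"]),3,(0,0,255),1)
    cv2.imwrite(f"pics/{cam}0.png",v)
E
```

```text
{'time': 0.0, 'qpos': array([ 1.28151331,  0.50837278, -0.23753929,  1.50113832,  0.1257064 ,
        1.14888959, -0.15479711]), 'qd': array([-2.55386702e-04, -7.14086711e-04,  9.70335546e-04, -2.39973263e-05,
        2.53368683e-03, -7.61437364e-04, -9.56926650e-04]), 'tau': array([ 1.09557302e-03, -6.20591569e+01, -2.18681775e+00, -2.49648303e+01,
        1.24738662e-02,  1.20264105e-02,  3.92442405e-05]), 'tcp_pos': array([ 0.24012047, -0.57648863,  0.23040658]), 'eef_rot': array([-8.87864208e-04,  9.80577523e-01,  1.96129796e-01, -1.91722960e-04]), 'contact_force': array([-0.57532495, -0.72604254, -0.47654491]), 'wrist_torque': array([-0.03721353,  0.01760395, -0.03966207]), 'gripper_force': 0.0, 'width': 0.08534045492893833} -0.0187
scene tube_knob_grip 0.71 [352. 201.] 352 [0.523 0.161 0.115] [[0.494, 0.15, 0.08], [0.544, 0.177, 0.129]]
scene empty_knob_end 0.96 [169. 236.] 479 [ 0.56  -0.233  0.113] [[0.459, -0.259, 0.002], [0.573, -0.21, 0.127]]
scene tube_clamp 0.57 [352. 221.] 2966 [0.531 0.158 0.044] [[0.412, 0.108, 0.001], [0.624, 0.218, 0.126]]
side tube_knob_grip 0.86 [265. 161.] 347 [0.513 0.155 0.11 ] [[0.488, 0.145, 0.083], [0.539, 0.166, 0.128]]
side empty_knob_end 0.59 [321. 281.] 691 [ 0.55  -0.244  0.114] [[0.534, -0.263, 0.082], [0.569, -0.217, 0.127]]
side tube_clamp 0.72 [266. 191.] 2437 [0.512 0.145 0.043] [[0.412, 0.103, 0.003], [0.611, 0.194, 0.126]]
```

View pics/scene0.png

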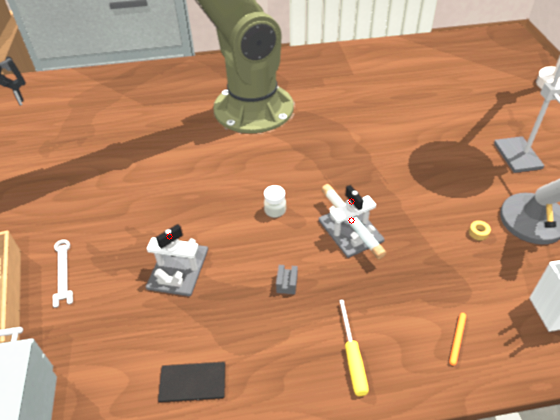

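View pics/side0.png

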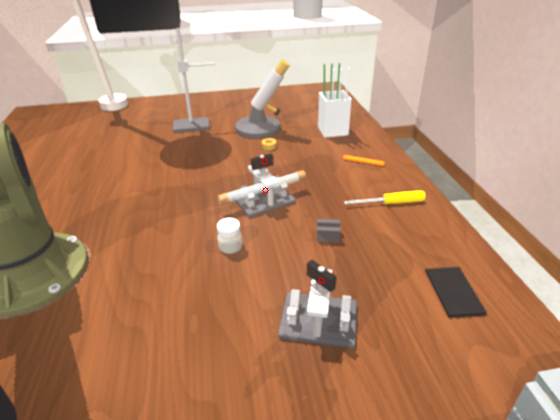

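The tube clamp is the one with its knob at scene (352,198) and side (262,160). The empty clamp's knob is at scene (169,236). Next I'll estimate the bar's yaw, check the IK over the whole turn, and look from above with the wrist camera.

```bash
cat >> h.py <<'E'
def down(yaw): # tool x at world yaw, z down
    return np.array([0,np.cos(yaw/2),np.sin(yaw/2),0])
def bar(cam,im,d,c0,st=None,zr=(.095,.135)):
    m=(d>0)&(im.max(2)<70); vv,uu=np.nonzero(m)
    w=world(cam,np.c_[uu,vv],d[m],st)
    w=w[(np.hypot(*(w[:,:2]-c0).T)<.05)&(w[:,2]>zr[0])&(w[:,2]<zr[1])]
    (c,s,a)=cv2.minAreaRect(w[:,:2].astype(np.float32)*1000)
    e,V=np.linalg.eigh(np.cov(w[:,:2].T)); v=V[:,1]
    return len(w),np.round(w.mean(0),4),np.round(c,1),np.round(s,1),round(a,1),np.arctan2(v[1],v[0])
E
python3 - <<'E'
from h import *
for cam in("scene","side"):
    f=np.load(f"pics/{cam}.npz")
    print(cam,bar(cam,f["im"],f["d"],[.518,.157]))
    print(cam,"empty",bar(cam,f["im"],f["d"],[.555,-.238]))
for y in np.arange(-3.1,3.2,.4):
    q=ctrl.ik([.515,.155,.11],down(y)); print(round(y,1),None if q is None else np.round(q,2))
E
```

```text
scene (173, array([0.5226, 0.1595, 0.1162]), array([519.8, 161.2]), array([53.9, 11.8]), 19.4, np.float64(-2.809468804618205))
scene empty (256, array([ 0.5609, -0.2342,  0.116 ]), array([ 558.5, -235. ]), array([12.8, 51.8]), 32.4, np.float64(2.128687004611577))
side (7, array([0.4914, 0.147 , 0.1106]), array([491.2, 146.7]), array([2.7, 7.9]), 47.1, np.float64(2.4057185951815043))
side empty (242, array([ 0.5519, -0.248 ,  0.1129]), array([ 548. , -243.4]), array([ 9.7, 51.5]), 41.3, np.float64(2.1922188436065793))
-3.1 [ 0.24  0.65 -0.93  1.89  0.65  0.94  0.62]
-2.7 [ 0.37  0.79 -1.23  1.89  0.84  1.11  0.82]
-2.3 [ 0.37  0.79 -1.23  1.89  0.84  1.11  1.22]
-1.9 [ 0.37  0.79 -1.23  1.89  0.84  1.11  1.62]
-1.5 [ 0.37  0.79 -1.23  1.89  0.84  1.11  2.02]
-1.1 [-0.91  0.69  0.95  1.9  -0.71  0.93 -2.28]
-0.7 [-0.12  0.52 -0.32  1.89  0.23  0.77 -2.84]
-0.3 [-0.06  0.53 -0.42  1.89  0.29  0.78 -2.51]
0.1 [ 0.    0.54 -0.52  1.89  0.36  0.8  -2.18]
0.5 [ 0.08  0.57 -0.64  1.89  0.45  0.83 -1.86]
0.9 [ 0.15  0.59 -0.75  1.89  0.53  0.87 -1.54]
1.3 [ 0.17  0.6  -0.79  1.89  0.55  0.88 -1.17]
1.7 [ 0.19  0.61 -0.82  1.89  0.57  0.89 -0.79]
2.1 [ 0.21  0.63 -0.86  1.89  0.6   0.91 -0.42]
2.5 [ 0.23  0.64 -0.9   1.89  0.62  0.92 -0.04]
2.9 [ 0.24  0.65 -0.92  1.89  0.64  0.93  0.34]
```

Run:
```python
from h import *
c=vision.camera_info("wrist"); H=np.array(c["hand_eye"]); print(np.round(H,3).tolist())
yaw=.33-np.pi
R=quatR(down(yaw)); k=np.array([.517,.157,.112])
p=np.array([.517,.157,.26])
pc=np.linalg.inv(H)@np.r_[R.T@(k-p),1]; uv=c["mtx"]@pc[:3]; print(pc,uv[:2]/uv[2])
if not(60<uv[0]/uv[2]<500 and 60<uv[1]/uv[2]<360):
    print("out of view")
ctrl.movep(p,down(yaw))
st=get_state(); im,d=vision.grab_frame("wrist"); np.savez("pics/w.npz",im=im,d=d)
r=models.recognise("wrist","tube_knob_grip"); print(r[:2])
cv2.imwrite("pics/w0.png",im)
print(st["time"],st["qpos"].round(3),st["tcp_pos"].round(4),bar("wrist",im,d,[.517,.157],st),bar("wrist",im,d,[.517,.157],st,(.12,.135)))
```

```text
[[-0.001, -0.951, -0.31, 0.079], [1.0, -0.001, 0.0, 0.001], [-0.001, -0.31, 0.951, -0.142], [0.0, 0.0, 0.0, 1.0]]
[-9.76464873e-04 -1.46382779e-02  3.00320638e-01  1.00000000e+00] [284.75011498 185.83334249]
[{'point': [289.8, 180.5], 'p': 0.95}]
3.1667 [ 0.4    0.571 -1.223  1.67   0.555  1.301  0.971] [0.5174 0.156  0.2598] (625, array([0.5123, 0.1579, 0.1243]), array([514. , 159.1]), array([54.3, 11.8]), 18.7, np.float64(-2.8046341643323434)) (588, array([0.5138, 0.1584, 0.1249]), array([514. , 159.1]), array([54.2, 11.8]), 18.7, np.float64(-2.800735337134845))
```

View pics/w0.png

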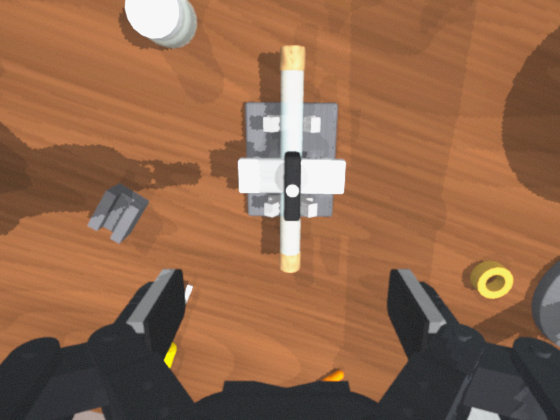

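The picture shows the bar at columns 285–300, rows 152–220, with the steel dot at (292,190), above the tube. I'll take the axis from the dot, grip, and turn joint 7 alone.

Run:
```python
from h import *
f=np.load("pics/w.npz"); im,d=f["im"],f["d"]; st=get_state()
s=im[178:202,287:298].min(2)>120; v,u=np.nonzero(s); v+=178;u+=287
w=world("wrist",np.c_[u,v],d[v,u],st); dot=np.median(w,0); print("dot",len(w),dot.round(4))
c=np.array([.514,.1591]); 
assert np.hypot(*(dot[:2]-c))<.006
c=(c+dot[:2])/2; yaw=-2.812
# ponytail: TCP held 15 mm above the bridge when shut
ctrl.movep([*c,.19],down(yaw)); ctrl.movel([*c,.097],max_speed=.1)
st=get_state(); print(st["time"],st["tcp_pos"].round(4),st["contact_force"].round(1))
ctrl.close_gripper(50)
st=get_state(); print(st["time"],c,st["tcp_pos"].round(4),st["width"],st["gripper_force"],st["contact_force"].round(1),st["wrist_torque"].round(2),st["qpos"].round(3))
```

```text
dot 134 [0.5155 0.1596 0.1257]
4.7333 [0.515  0.1597 0.0976] [-0.2 -1.2  0.8]
5.3833 [0.51473633 0.15933321] [0.5146 0.1601 0.0973] 0.01347173827379732 54.08210523426533 [-3.   2.4  3.1] [ 0.39  0.33 -0.33] [ 0.297  0.731 -1.071  1.897  0.77   0.997  0.775]
```

Run:
```python
from h import *
q=get_state()["qpos"].copy(); q0=q[6]
for a in (.25,.5,.75,.95,1.1,1.17):
    q[6]=q0-a; ctrl.set_joints(q); st=get_state()
    print(a,st["time"].__round__(2),round(q0-st["qpos"][6],3),round(st["width"],4),st["contact_force"].round(1),st["wrist_torque"].round(2),st["tcp_pos"].round(4))
    if np.linalg.norm(st["contact_force"])>40: break
```

```text
0.25 5.73 0.246 0.0133 [-0.5  1.9  0.6] [0.15 0.18 0.16] [0.5145 0.1603 0.0973]
0.5 6.08 0.493 0.0132 [-1.1  3.3  0.2] [0.43 0.19 0.07] [0.5145 0.1605 0.0973]
0.75 6.43 0.742 0.0131 [-0.1  5.5 -1.1] [ 0.85  0.1  -0.09] [0.5145 0.1607 0.0973]
0.95 6.74 0.943 0.0129 [-0.4  5.6 -2.5] [ 0.99  0.03 -0.17] [0.5147 0.161  0.0973]
1.1 7.01 1.093 0.0132 [ 0.2  6.6 -2.8] [ 1.11  0.   -0.13] [0.5147 0.1611 0.0973]
1.17 7.26 1.162 0.013 [ 0.1  7.1 -2.9] [ 1.12 -0.03 -0.1 ] [0.5148 0.1612 0.0974]
```

The torque changed sign past the crest, as the detent should. I'll release, rise and check.

Run:
```python
from h import *
ctrl.ungrasp(); ctrl.pause(.3)
p=get_state()["tcp_pos"].copy(); p[2]=.26
ctrl.movel(p,max_speed=.12); ctrl.pause(.2)
st=get_state(); im,d=vision.grab_frame("wrist"); cv2.imwrite("pics/w1.png",im)
b=bar("wrist",im,d,[.5147,.1595],st); print(st["time"],b,"turn",(-2.812-b[5])%np.pi, st["contact_force"].round(1))
im,d=vision.grab_frame("scene"); print("empty",bar("scene",im,d,[.555,-.238]))
```

```text
9.9583 (797, array([0.513 , 0.1623, 0.1247]), array([514.9, 160.1]), array([12. , 55.2]), 40.8, np.float64(2.2738794150516273)) turn 1.1973058921279591 [-0.3 -0.4  0.2]
empty (262, array([ 0.5612, -0.2343,  0.1164]), array([ 558.6, -234.6]), array([13.5, 51.6]), 30.1, np.float64(2.124611130829705))
```

View pics/w1.png

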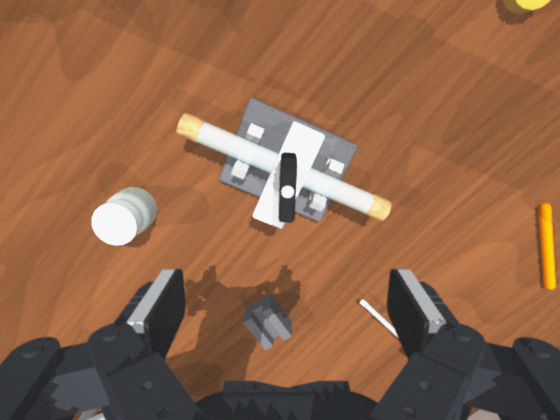

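The bar at (288,187) now stands about 69° clockwise of the tube. The measured turn is 1.197 rad, so it rests at the stop, and the gripper is clear.

```bash
python3 -c "
from h import *
print(ticket.close_job())"
```

```text
the job is handed in; nothing more can be done
None
```

I turned the knob on the tube clamp clockwise past its detent to the locked stop (measured 1.197 rad of 1.2) and let go; the empty clamp's knob was not touched, and I handed the job in after about 10 s of the 32 s allowed.

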